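# Stack the brake plates on the winch hub

### The arm

A 7-joint arm with a two-finger parallel gripper is mounted at the origin on the work surface. World frame = base frame: x ahead of the robot, y to its left, z up, the work surface at z = 0. Lengths are in mm, angles in rad, forces in N, time in s.
With the tool pointing down it reaches from about 425 to 975 mm from the base axis. Payload 16.7 kg.
Tool frame: the origin (TCP) lies at the very end of the fingers, on their centre line; the grasp point (between the pads) lies 19 mm behind it; z points along the fingers, y is the line along which they close (so a half turn about z gives the same grasp; the last joint's range is limited). The gripper opens to 85 mm and grips with 20 to 120 N. Pads are 22 mm wide; open, the fingers measure 114 mm over their backs; the gripper's body (76 mm by 85 mm) begins 54 mm behind the grasp point. The pads swing forward as they close: fully open they stand 13 mm farther back than shut.
Start: joints at [-1.448, 0.426, 0.074, 1.606, -0.034, 1.111, -0.067], TCP at [181.871, 649.999, 231.302] pointing down, gripper open.
Joint ranges: [-2.85, 2.85], [-0.5, 2.14], [-1.23, 1.37], [0.21, 2.46], [-1.02, 4.16], [0.16, 2.05], [-2.73, 2.73]. Speed limits (rad/s): [1.89, 1.89, 2.39, 2.39, 3.01, 3.01, 3.01].

### API

Orientations are given as a unit quaternion [w, x, y, z].
In Python, from workcell import observe, grab_frame, job_done gives the robot as it stands.
- The arm moves only by the tool jog_arm, never from a script. Its argument "increments" is a list of rows, each an object with "linear": the shift along the world's x, y, z each as a share of 0.25 m, from -1 to 1, a list of three; "twist": the turn, a rotation vector about the world's x, y, z each as a share of 45 degrees, from -1 to 1, a list of three. A call has 1 to 10 rows; each row is the pose to reach, as a shift and turn from the pose commanded when the call began; what a row does not reach only later rows make up. A row lasts 1/8 s, in which the tool goes at most 62.5 mm and 10.7 degrees, less where a joint would pass 70% of its speed; a pose out of reach is approached as far as the arm can. A call with a number of a shift or a turn outside -1 to 1 is refused whole. A call with a gripper value outside its range is refused whole. "gripper" is the gripper's target within -1 to 1 (fully open at 1, half-way at 0, shut at -1), set as the call begins (left out, the last holds). The fingers move at their own pace and stop on an object; "squeeze" is the grip in N (left out, the last holds). Time passes only in rows, so rows that repeat a pose let the fingers close. It gives the time, the measured TCP pose, the force, the opening and the grip force at its end, in the units of the state.
- observe(): the state, without advancing time (a new reading comes with each control period).
- grab_frame(name): name is "side" or "top" or "wrist"; returns a dict with "image" (480x640x3 uint8, red, green, blue), "range_z" (480x640 float32, mm along the optical axis (not along the pixel's ray), 0 where there is no reading), "K" (3x3 intrinsics, pixels), "rvec" (rotation vector, rad) and "tvec" (3), from world to camera coordinates, as OpenCV has them. Camera axes: x right, y down, z forward; pixel columns grow to the right and rows downward; lengths in mm; the calibration is good to about 2 mm. The wrist camera is an equidistant fisheye: a pixel r from the principal point sees the ray r / f radians off the axis. A picture is of the moment at which its call begins.
- job_done(): hands the job in; it is judged then, once.
The state is a dict: "t": time; "joints": joint angles; "qd": joint speeds; "tau": joint torques, N m; "tool_pos": TCP position; "ee_rot": TCP orientation; "force": force on the tool from outside, world axes, zero at the start; "moment": the same for the moment, N m; "grip_width": opening from 0.0 (shut) to 1.0 (fully open); "finger_force": force on a finger pad.
Only numpy, scipy, OpenCV 4.12 (cv2) and the standard library are available. Lean on these libraries where they do the work, as an engineer would, in place of code of your own. Each camera call takes 0.05 s, during which the arm holds its last target. There are 200 camera calls.

### The job

Rebuild the hand winch's brake pack: slide the rust-red lined disc onto the splined hub and push it fully home, then the bare steel separator plate on top of it, also fully home, with its tab pointing the opposite way from the disc's tab. The hub can stand at any angle, so feel for the splines gently, never forcing a plate down on them, and leave the other things on the bench where they are.

Things in the scene. Friction and masses are not known exactly. Their poses are not given: they have to be found in the camera images.
- stand: Fixed blue winch stand: 120 x 120 mm foot, 12 mm thick, with a 42 mm round post carrying the hub. Origin on the bench under the vertical hub axis, z up; its yaw says nothing of the hub's angle, which is random and not reported. The hub turns in a stiff bearing (0.35 N m): a plate turned while resting lightly on the splines does not drag it. Over 60 N between plate and hub is forcing.
- hub_seat (a point): On the hub axis at the seat, the flat top of the hub's dark flange (45 mm in diameter), 56 mm above the bench. From the seat rise six bright straight splines, 60 degrees apart, 24 mm high with flat tops, each 7 mm wide, 40 mm across the tips, on a 26 mm core.
- hub_nose (a point): Top of the brass pilot nose, on the hub axis 88 mm above the bench. The nose stands 8 mm above the spline tops (which are at 80 mm), 26 mm in diameter, its upper half tapering to 18 mm. It enters a plate's teeth at any angle; the splines do not.
- lined_c (a point): Centre, half-way up, of the lined disc: dark steel ring with rust-red facings, 8 mm thick, 51 mm in diameter, two flats 53 mm apart facing its +y and -y, each 24 mm long, to grip by. z up. Mass about 90 g. It starts on a fixed round dark wooden block 36 mm in diameter, 26 mm high, so fingers can reach below its underside.
- lined: The same lined disc, origin at the centre of its underside. In its 42.6 mm bore six inward teeth, 5.5 mm wide, at 30, 90, 150... degrees from its +x, leave 29 mm between opposite tips. On the splines it has about 5 degrees of play either way and 1.3 mm sideways.
- lined_tab (a point): Point on the lined disc's only tab, 38.5 mm from its centre along its +x, half-way up. The tab is 14 mm wide and ends 43.5 mm from the centre.
- separator_c (a point): Centre, half-way up, of the separator plate: bare bright steel with a yellow-painted tab, 6 mm thick, 60 mm in diameter, two flats 62 mm apart facing its +y and -y, each 24 mm long, to grip by. z up. Mass about 100 g. It starts on a second dark block like the first. On the hub it stands out 4 mm past the lined disc's flats, so keep fingertips from reaching far below it.
- separator: The same separator plate, origin at the centre of its underside. Bore, teeth and play as on the lined disc (teeth at 30, 90, 150... degrees from its +x).
- separator_tab (a point): Point on the separator plate's only tab, 43 mm from its centre along its +x, half-way up. The tab is 14 mm wide and ends 48 mm from the centre.
- clamp: Bystander: aluminium bar clamp 420 mm long, lying on the bench. Leave alone.
- funnel: Bystander: black plastic funnel standing mouth down, 104 mm wide, 105 mm high. Leave alone.
- plane: Bystander: beech block plane body 190 x 58 x 72 mm. Leave alone.
- bowl: Bystander: blue ceramic bowl 110 mm wide, 45 mm high. Leave alone.
- washer: Bystander: brass spacer ring, 48 mm wide, 6 mm thick. Not needed now, leave alone.
- nut: Bystander: big steel hexagon nut, 35 mm across flats, 14 mm thick. Not needed now, leave alone.
There are look-alikes about, which are no part of the job. Leave any pink or purple look-alike of the separator alone. What is shaped like the lined but blue or pink is not meant.

How it is judged:
By the outcome, as a careful person would: the job done as asked, in the order asked, and still so for the second after the job is handed in, with the robot touching nothing.
It also fails if it takes over 72 s, if anything falls off the work surface, if the arm or the gripper's body presses on something with over 40 N, if the wrist force passes 120 N, or if a joint passes its speed limit or range.

## Working session

There is one attempt and no reset: what is moved stays moved. The work goes in short steps, Python scripts to look and compute and a tool call to move; the robot and the scene stay as the last step left them, time stands still between calls to the robot, and variables do not carry over. Pictures are saved under pics/ and viewed, at most 10 in all, crops included, and the job is handed in when it is done.

Besides the shell and the picture viewer there is one more tool, called after ">>>" in YAML: its name, and indented under it one key for each argument. jog_arm: Moves the arm, as the interface text tells. Shift numbers are shares of 0.25 m and turn numbers shares of 45 degrees, none past 1 either way. Its arguments: {"type":"object","properties":{"increments":{"type":"array"},"gripper":{"type":"number"},"squeeze":{"type":"number"}},"required":["increments"]}

```bash
ls; mkdir -p pics
python3 - <<'E'
from workcell import *
import cv2,numpy as np
s=observe();print(s)
for n in ("top","side"):
    f=grab_frame(n);cv2.imwrite(f"pics/{n}0.png",f["image"][:,:,::-1]);np.savez(f"{n}0.npz",**f)
    R=cv2.Rodrigues(f["rvec"])[0];print(n,f["K"].tolist(),(-R.T@f["tvec"].ravel()).round(),R.round(2).tolist())
E
```

```text
pics
{'t': 0.0, 'joints': array([-1.44747461,  0.42674211,  0.07382532,  1.60662497, -0.03411646,
        1.11082184, -0.06710876]), 'qd': array([-9.81470942e-04, -8.04579469e-05, -5.91323120e-04,  1.07558441e-05,
       -9.99627114e-04,  9.97227778e-04, -1.82706605e-04]), 'tau': array([ 2.12539373e-03, -9.49788809e+01,  3.76216650e+00, -4.63488615e+01,
        1.93787471e-02,  1.02526470e-02,  6.69935957e-05]), 'tool_pos': array([181.77284775, 649.62106179, 230.59516743]), 'ee_rot': array([-5.39212637e-05,  1.36000553e-01,  9.90708535e-01, -6.66696197e-04]), 'force': array([-0.36923437,  1.0976356 ,  0.1045    ]), 'moment': array([ 0.04373817,  0.05414767, -0.03465516]), 'finger_force': 0.0, 'grip_width': 0.9969470515685402}
top [[442.07530119011864, 0.0, 317.8194152759668], [0.0, 442.07530119011864, 236.24678404179485], [0.0, 0.0, 1.0]] [4.280e+02 1.000e+00 1.118e+03] [[0.03, -1.0, -0.01], [-0.99, -0.02, -0.13], [0.13, 0.01, -0.99]]
side [[498.2530010641103, 0.0, 318.9871016225331], [0.0, 498.2530010641103, 237.65269057941347], [0.0, 0.0, 1.0]] [ 381. -819.  884.] [[0.98, -0.22, 0.01], [-0.14, -0.66, -0.74], [0.17, 0.72, -0.68]]
```

View pics/top0.png

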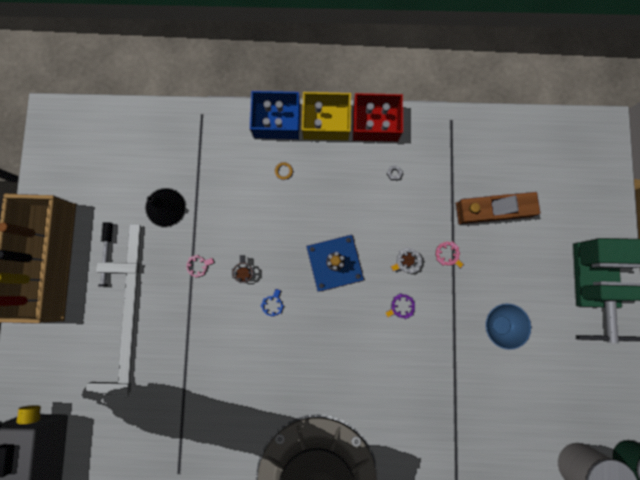

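View pics/side0.png

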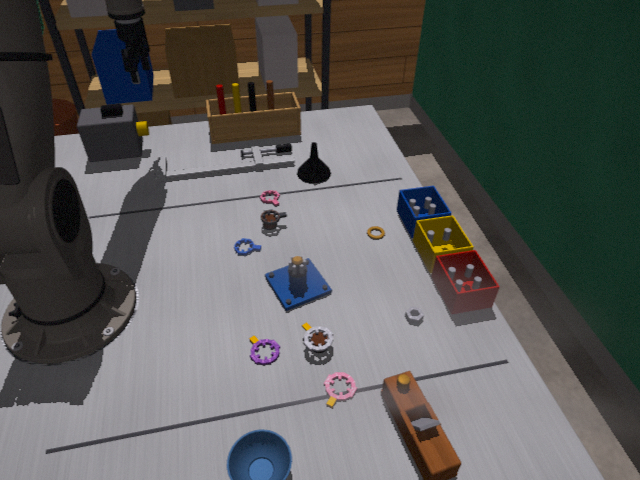

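Top view: lined-disc candidates are rust-red (246,271), pink (200,265) and blue (273,303). The rust-red one on a block fits. Separator candidates are bare steel with a yellow tab (409,260), pink (448,254) and purple (403,306). The bare steel one on a block fits. The hub is at (336,261). I'll confirm all three in one crop.

Run:
```python
import cv2,numpy as np
a=[]
for n,cs in (("top",[(246,271),(336,262),(408,260)]),("side",[(272,220),(298,275),(318,338)])):
    im=np.load(f"{n}0.npz")["image"][:,:,::-1]
    a.append(np.hstack([cv2.resize(im[y-22:y+22,x-22:x+22],(264,264),interpolation=cv2.INTER_CUBIC) for x,y in cs]))
o=np.vstack(a);cv2.imwrite("pics/crop1.png",np.clip(o*1.5,0,255).astype(np.uint8))
```

```text
(no output)
```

View pics/crop1.png

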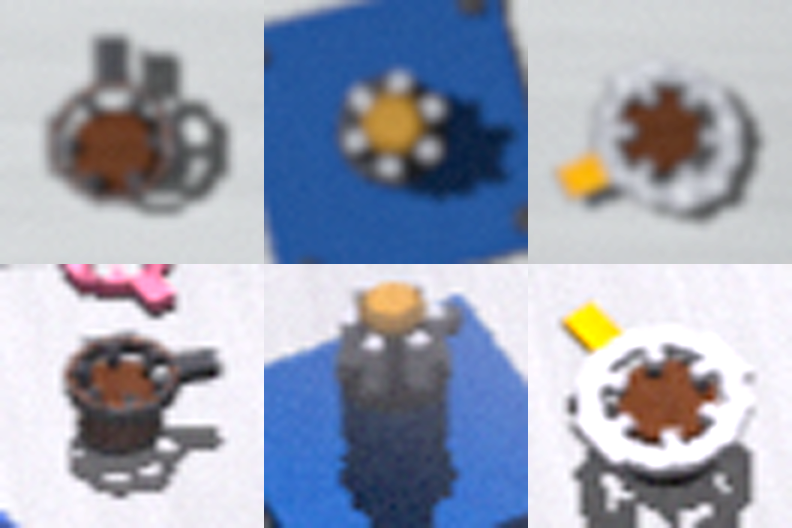

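The crop confirms it: the left pair is the rust-rimmed dark disc on its block, with its tab at about top px (243,259). The right pair is the bare steel plate with its yellow tab at about (395,267). The middle is the hub with six bright spline tops around the brass nose. Next: rough positions.

```bash
cat > h.py <<'E'
import cv2,numpy as np
from workcell import *
def ray(f,uv):
    K=f["K"];R=cv2.Rodrigues(np.array(f["rvec"]))[0];t=np.array(f["tvec"]).ravel()
    uv=np.atleast_2d(np.asarray(uv,float));d=(uv-K[:2,2])/[K[0,0],K[1,1]]
    if f.get("fish"):
        r=np.linalg.norm(d,axis=1,keepdims=True);d=np.hstack([d/np.maximum(r,1e-9)*np.sin(r),np.cos(r)])
    else: d=np.hstack([d,np.ones((len(d),1))])
    return -R.T@t,d@R
def onz(f,uv,z):
    c,d=ray(f,uv);return c+d*((z-c[2])/d[:,2])[:,None]
def load(n):
    z=np.load(n+".npz");return dict(z,fish="wrist" in n)
def snap(name,tag):
    f=grab_frame(name);np.savez(tag+".npz",**f);cv2.imwrite(f"pics/{tag}.png",f["image"][:,:,::-1]);f["fish"]=name=="wrist";return f
E
python3 - <<'E'
from h import *
f=load("top0")
def c(i,x,y): cx,cy=[(246,271),(336,262),(408,260)][i]; return (cx-22+(x-264*i)/6-.4,cy-22+y/6-.4)
for n,i,p,z in [("linedC",0,(112,147),34),("linedTab",0,(112,55),34),("nose",1,(392,122),86),("sepC",2,(664,137),32),("sepTab",2,(585,173),32)]:
    print(n,onz(f,c(i,*p),z).round(1))
E
```

```text
linedC [[476.9 196.3  34. ]]
linedTab [[514.5 198.1  34. ]]
nose [[510.8 -28.5  86. ]]
sepC [[ 518.5 -210.    32. ]]
sepTab [[ 502.9 -177.8   32. ]]
```

>>> jog_arm:
  increments:
    - {"linear": [0.6,-0.92,0],"twist": [0,0,0.4]}
    - {"linear": [0.6,-0.92,0],"twist": [0,0,0.4]}
    - {"linear": [0.6,-0.92,0],"twist": [0,0,0.4]}
    - {"linear": [0.6,-0.92,0],"twist": [0,0,0.4]}
    - {"linear": [0.6,-0.92,0],"twist": [0,0,0.4]}
    - {"linear": [0.6,-0.92,0],"twist": [0,0,0.4]}
  gripper: 1

```text
t: 0.85
tool_pos: [333.1, 418.2, 231.4]
ee_rot: [0.0, -0.019, 1.0, -0.0]
force: [-0.7, 0.7, -0.6]
grip_width: 0.996
finger_force: 0.0
```

>>> jog_arm:
  increments:
    - {"linear": [0.58,-0.9,0],"twist": [0,0,0]}
    - {"linear": [0.58,-0.9,0],"twist": [0,0,0]}
    - {"linear": [0.58,-0.9,0],"twist": [0,0,0]}
    - {"linear": [0.58,-0.9,0],"twist": [0,0,0]}
    - {"linear": [0.58,-0.9,0],"twist": [0,0,0]}
    - {"linear": [0.58,-0.9,0],"twist": [0,0,0]}
    - {"linear": [0.58,-0.9,0],"twist": [0,0,0]}

```text
t: 1.72
tool_pos: [476.2, 196.6, 231.1]
ee_rot: [-0.0, -0.022, 1.0, 0.0]
force: [0.4, 0.0, -0.4]
grip_width: 1.0
finger_force: 0.0
```

Run:
```python
from h import *
f=snap("wrist","wrist1");s=observe();print(s["t"],s["tool_pos"],s["joints"].round(2),s["ee_rot"].round(3))
print(f["K"].tolist(),ray(f,f["K"][:2,2]))
```

```text
1.775 [476.16436684 196.589113   231.13024691] [-0.77  0.16  0.28  1.97 -0.05  1.01  1.15] [-0.    -0.022  1.     0.   ]
[[371.64829954431775, 0.0, 321.1849598047923], [0.0, 371.64829954431775, 244.5036229886642], [0.0, 0.0, 1.0]] (array([398.92330959, 191.84357335, 374.02206784]), array([[ 0.30291174,  0.01266807, -0.95293442]]))
```

View pics/wrist1.png

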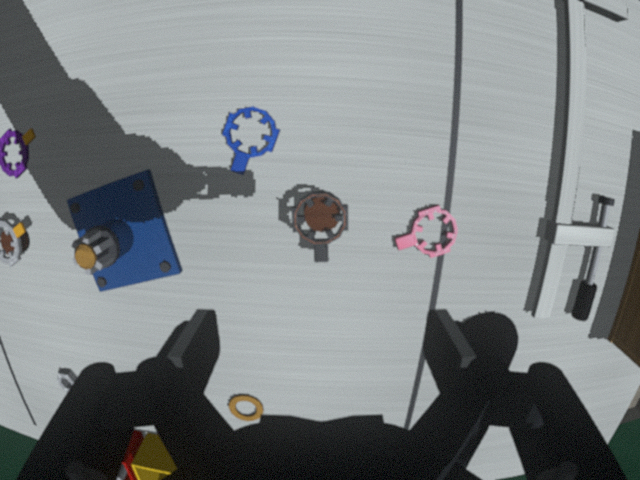

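The wrist view shows the lined disc at (321,217) with its tab at (321,252), between the fingers. The blue and pink look-alikes are off to the sides. I'll measure it precisely with depth and colour.

```bash
cat >> h.py <<'E'
def cloud(f):
    v,u=np.mgrid[0:480,0:640];c,d=ray(f,np.c_[u.ravel(),v.ravel()])
    R=cv2.Rodrigues(np.array(f["rvec"]))[0];dz=d@R[2]
    r=np.asarray(f["range_z"],float).ravel();p=c+d*(r/dz)[:,None];p[r<=0]=np.nan
    return p.reshape(480,640,3)
def plate(f,c0,z0,z1,rad,rt):
    """top-face mask by height; centre by circle through outline, yaw by tab"""
    p=cloud(f);h=np.hypot(p[...,0]-c0[0],p[...,1]-c0[1])
    m=(p[...,2]>z0)&(p[...,2]<z1)&(h<60)
    cn=max(cv2.findContours(m.astype(np.uint8),cv2.RETR_EXTERNAL,cv2.CHAIN_APPROX_NONE)[0],key=cv2.contourArea)[:,0]
    q=onz(f,cn,z1-2.)[:,:2] if 0 else p[cn[:,1],cn[:,0]][:,:2]
    from scipy.optimize import least_squares
    c=np.array(c0,float)
    for _ in range(4):
        k=np.hypot(*(q-c).T)<rad+3
        s=least_squares(lambda x:np.hypot(q[k,0]-x[0],q[k,1]-x[1])-x[2],[*c,rad],loss="soft_l1").x;c=s[:2]
    t=q[np.hypot(*(q-c).T)>rt]
    tm=p[m][:,:2];tm=tm[np.hypot(*(tm-c).T)>rt].mean(0)-c
    return c,s[2],np.degrees(np.arctan2(tm[1],tm[0])),int(m.sum()),np.nanmedian(p[m][:,2])
E
python3 - <<'E'
from h import *
f=load("wrist1")
p=cloud(f);print(p[200:240:8,300:345:6,2].round(1))
print(plate(f,(477,196.5),29,40,25.5,30))
g=load("top0");print(plate(g,(477,196.5),29,40,25.5,30));
print(plate(g,(518.5,-210),27,40,30,35))
E
```

```text
[[34.8 33.8 31.4 26.5 26.4 34.6 34.8 -0.2]
 [-0.  25.3 26.7 27.7 27.5 26.3 27.2 34.3]
 [32.  27.6 25.4 26.6 27.6 28.  35.5 33.7]
 [ 0.   1.1 26.  26.7 25.6 27.6 25.5 31.1]
 [33.7  1.  35.1 -0.7  0.8 34.7  1.1 34.5]]
(array([481.63462929, 193.9468245 ]), np.float64(25.704039456289234), np.float64(3.6409066131177354), 1385, np.float64(34.287446022702625))
(array([478.973002  , 196.97847865]), np.float64(24.948869905963058), np.float64(4.310782409918293), 212, np.float64(33.62669965644545))
(array([ 519.00309872, -210.35353377]), np.float64(29.415743863122337), np.float64(116.3616179289857), 359, np.float64(31.211909117867663))
```

>>> jog_arm:
  increments:
    - {"linear": [0.016,-0.004,-0.25],"twist": [0,0,0.03]}
    - {"linear": [0.016,-0.004,-0.5],"twist": [0,0,0.03]}
    - {"linear": [0.016,-0.004,-0.5],"twist": [0,0,0.03]}
    - {"linear": [0.016,-0.004,-0.5],"twist": [0,0,0.03]}

```text
t: 2.28
tool_pos: [481.6, 195.0, 108.1]
ee_rot: [0.001, -0.033, 0.999, 0.0]
force: [0.6, -0.5, 0.7]
grip_width: 0.998
finger_force: 0.0
```

Run:
```python
from h import *
f=snap("wrist","wrist2");s=observe();print(s["t"],s["tool_pos"],s["ee_rot"].round(3))
print(plate(f,(480,195.5),29,40,25.5,30))
```

```text
2.325 [482.00268097 195.08759787 108.68797479] [ 0.001 -0.033  0.999  0.001]
(array([481.47298356, 193.68007458]), np.float64(25.839380838999674), np.float64(4.35044377465925), 3192, np.float64(34.24365280225345))
```

View pics/wrist2.png

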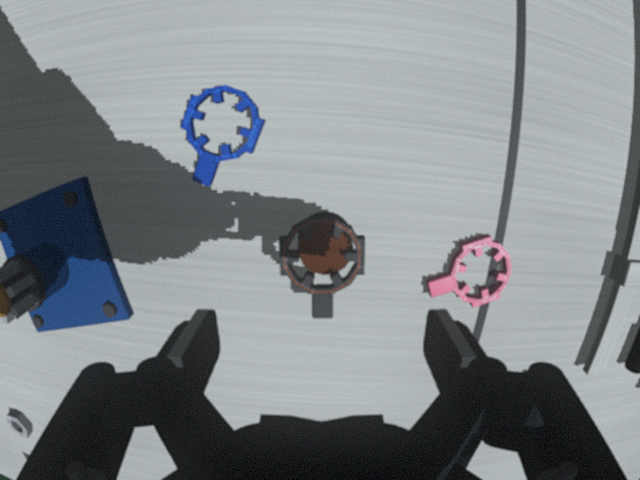

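The disc is centred between the fingers at (322,250), and the blue and pink parts are clear of them. I'll descend and grip.

>>> jog_arm:
  increments:
    - {"linear": [-0.002,-0.005,-0.2],"twist": [0,0,0.01]}
    - {"linear": [-0.002,-0.005,-0.33],"twist": [0,0,0.01]}
    - {"linear": [-0.002,-0.005,-0.385],"twist": [0,0,0.01]}
    - {"linear": [-0.002,-0.005,-0.385],"twist": [0,0,0.01]}
    - {"linear": [-0.002,-0.005,-0.385],"twist": [0,0,0.01]}
    - {"linear": [-0.002,-0.005,-0.385],"twist": [0,0,0.01]}

```text
t: 3.08
tool_pos: [481.1, 193.2, 11.3]
ee_rot: [0.001, -0.036, 0.999, 0.0]
force: [-0.3, -0.1, -0.5]
grip_width: 1.001
finger_force: 0.0
```

>>> jog_arm:
  increments:
    - {"linear": [0,0,0],"twist": [0,0,0]}
    - {"linear": [0,0,0],"twist": [0,0,0]}
    - {"linear": [0,0,0],"twist": [0,0,0]}
    - {"linear": [0,0,0],"twist": [0,0,0]}
    - {"linear": [0,0,0],"twist": [0,0,0]}
    - {"linear": [0,0,0],"twist": [0,0,0]}
    - {"linear": [0,0,0],"twist": [0,0,0]}
    - {"linear": [0,0,0],"twist": [0,0,0]}
  gripper: -1
  squeeze: 50

```text
t: 4.08
tool_pos: [480.6, 192.9, 10.5]
ee_rot: [0.0, -0.036, 0.999, 0.0]
force: [-3.0, -0.2, 10.0]
grip_width: 0.608
finger_force: 50.4
```

>>> jog_arm:
  increments:
    - {"linear": [0,0,0.05],"twist": [0,0,0]}
    - {"linear": [0,0,0.2],"twist": [0,0,0]}
    - {"linear": [0,0,0.44],"twist": [0,0,0]}
    - {"linear": [0,0,0.56],"twist": [0,0,0]}
    - {"linear": [0,0,0.56],"twist": [0,0,0]}
    - {"linear": [0,0,0.56],"twist": [0,0,0]}

```text
t: 4.82
tool_pos: [479.9, 192.7, 149.8]
ee_rot: [-0.0, -0.036, 0.999, -0.0]
force: [-0.4, -0.0, -1.5]
grip_width: 0.609
finger_force: 52.8
```

Run:
```python
from h import *
f=snap("wrist","wrist3");s=observe();print(s["t"],s["tool_pos"],s["ee_rot"].round(3),s["force"],s["grip_width"])
c=s["tool_pos"];p=cloud(f)
m=(np.hypot(p[...,0]-c[0],p[...,1]-c[1])<50)&(p[...,2]>c[2]+5)&(p[...,2]<c[2]+45)
y,x=np.where(m);print(x.min(),x.max(),y.min(),y.max(),np.percentile(p[m][:,2]-c[2],[5,25,50,75,95]))
cv2.imwrite("pics/c3.png",cv2.resize(f["image"][180:380,190:450,::-1],(780,600)))
```

```text
4.875 [479.74386483 192.47267515 149.28638195] [-0.001 -0.036  0.999 -0.   ] [ 0.01819403  0.29268408 -1.20493304] 0.6078899223560393
204 437 277 420 [16.41093153 22.22086501 24.01770955 25.26614021 41.39452754]
```

View pics/c3.png

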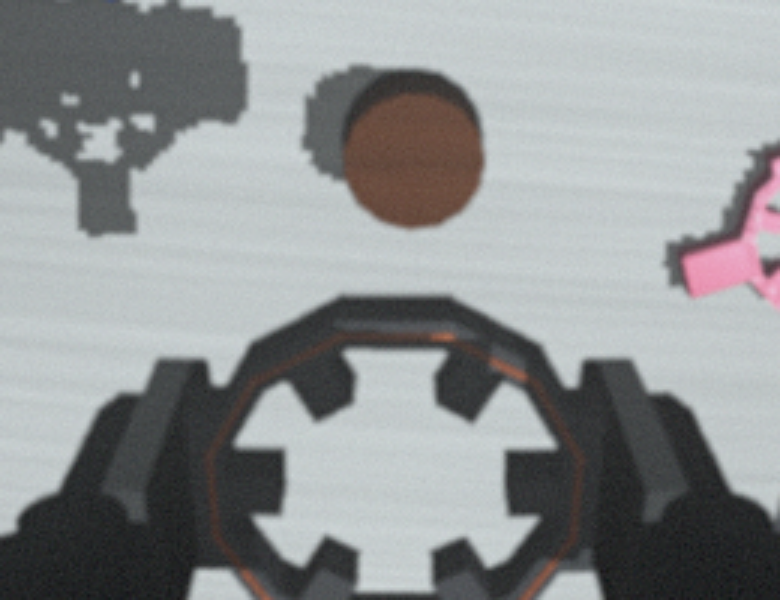

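The disc is held level. It shows in the crop centred near (396,482), with its bore clear. Next I'll go beside the hub and measure it.

>>> jog_arm:
  increments:
    - {"linear": [0.06,-0.22,0.1],"twist": [0,0,0]}
    - {"linear": [0.12,-0.44,0.2],"twist": [0,0,0]}
    - {"linear": [0.18,-0.66,0.22],"twist": [0,0,0]}
    - {"linear": [0.24,-0.88,0.22],"twist": [0,0,0]}
    - {"linear": [0.24,-0.88,0.22],"twist": [0,0,0]}
    - {"linear": [0.24,-0.88,0.22],"twist": [0,0,0]}

```text
t: 5.62
tool_pos: [539.8, -27.2, 203.9]
ee_rot: [-0.001, -0.036, 0.999, -0.0]
force: [0.4, 0.4, -1.2]
grip_width: 0.604
finger_force: 52.9
```

Run:
```python
from h import *
f=snap("wrist","wrist4");s=observe();print(s["t"],s["tool_pos"],s["ee_rot"].round(3),s["force"],s["grip_width"])
p=cloud(f);h=np.hypot(p[...,0]-511,p[...,1]+28)
m=(h<40)&(p[...,2]>76)&(p[...,2]<100);y,x=np.where(m);print(x.min(),x.max(),y.min(),y.max())
cx,cy=int(x.mean()),int(y.mean());print(cx,cy)
cv2.imwrite("pics/c4.png",cv2.resize(f["image"][cy-50:cy+50,cx-65:cx+65,::-1],(780,600),interpolation=cv2.INTER_CUBIC))
```

```text
5.675 [539.86170924 -26.51856078 204.09749796] [-0.001 -0.037  0.999 -0.   ] [ 0.81234297  0.60348877 -1.61315501] 0.6102595314722324
293 346 172 226
319 199
```

View pics/c4.png

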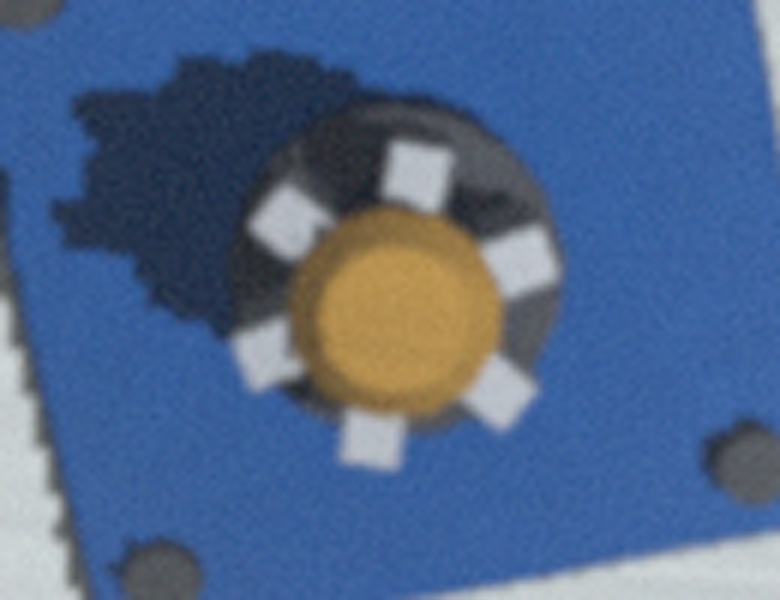

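The crop shows six bright spline tops around the brass nose, centred near crop (395,305). I'll get the angle and centre from the white mask projected onto z=80.

```bash
cat >> h.py <<'E'
def hub(f,c0):
    from scipy.optimize import least_squares
    hsv=cv2.cvtColor(np.ascontiguousarray(f["image"]),cv2.COLOR_RGB2HSV)
    v,u=np.mgrid[0:480,0:640];q=onz(f,np.c_[u.ravel(),v.ravel()],80.)[:,:2].reshape(480,640,2)
    h=np.hypot(*(q-c0).transpose(2,0,1))
    m=((hsv[...,1]<60)&(hsv[...,2]>120)&(h<25)).astype(np.uint8)
    n,l,st,_=cv2.connectedComponentsWithStats(m);k=[i for i in range(1,n) if st[i,4]>25]
    P=[q[l==i] for i in k];c=np.array(c0,float)
    for _ in range(5):  # tip edges on radius 20
        t=np.array([p[np.argsort(-np.hypot(*(p-c).T))[:4]].mean(0) for p in P])
        c=least_squares(lambda x:np.hypot(*(t-x).T)-19.7,c).x
    M=[p.mean(0)-c for p in P];a=np.degrees(np.arctan2([m[1] for m in M],[m[0] for m in M]))
    g=np.degrees(np.angle(np.mean(np.exp(6j*np.radians(a)))))/6
    return c,a.round(1),g
E
python3 - <<'E'
from h import *
f=load("wrist4");print(hub(f,(510.,-28)))
f=load("top0");print(hub(f,(510.,-28)))
# plate centre / yaw in grip: tooth tip lower corners on top plane
f=load("wrist3");q=onz(f,[[190+285/3,180+512/3],[190+507/3,180+515/3]],149.3+24.3)
print(q, q.mean(0))
d=q[0]-q[1];print(np.degrees(np.arctan2(d[1],d[0])))
E
```

```text
(array([512.79160386, -31.83432531]), array([ 174.2, -124.5,  113.5,  -64.9,   53.8,   -6.1]), np.float64(-5.660797550602048))Traceback (most recent call last):
  File "<stdin>", line 3, in <module>
  File "h.py", line 45, in hub
    c=least_squares(lambda x:np.hypot(*(t-x).T)-19.7,c).x
      ~~~~~~~~~~~~~^^^^^^^^^^^^^^^^^^^^^^^^^^^^^^^^^^^^
    return func(*args, **kwargs)
    vector_fun = VectorFunction(
        fun_wrapped,
    ...<6 lines>...
        workers=workers
    )
    self._update_fun()
    ~~~~~~~~~~~~~~~~^^
    self.f = self.fun_wrapped(xp_copy(self.x))
             ~~~~~~~~~~~~~~~~^^^^^^^^^^^^^^^^^
    return np.atleast_1d(self.fun(x))
                         ~~~~~~~~^^^
    return self.f(x, *self.args, **self.kwargs)
           ~~~~~~^^^^^^^^^^^^^^^^^^^^^^^^^^^^^^
  File "h.py", line 45, in <lambda>
    c=least_squares(lambda x:np.hypot(*(t-x).T)-19.7,c).x
                                        ~^~
ValueError: operands could not be broadcast together with shapes (0,) (2,)
```

Run:
```python
from h import *
for n,T in (("wrist3",(479.74,192.47,149.29)),("wrist4",(539.86,-26.52,204.1))):
    f=load(n);q=onz(f,[[190+285/3,180+512/3],[190+507/3,180+515/3]],T[2]+24.3)
    d=q[0]-q[1];e=d[:2]/np.linalg.norm(d[:2]);fx=np.array([-e[1],e[0]]);fx*=np.sign(fx[0])
    print(np.linalg.norm(d),q.mean(0)[:2]-2.75*fx-T[:2],fx)
```

```text
28.352253396894508 [ 0.78404027 -0.90362604] [0.99850262 0.05470393]
28.200869070182517 [ 0.16085534 -1.79068182] [0.99853521 0.05410569]
```

>>> jog_arm:
  increments:
    - {"linear": [-0.111,-0.02,0],"twist": [0,0,-0.22]}
    - {"linear": [-0.111,-0.02,-0.15],"twist": [0,0,-0.22]}
    - {"linear": [-0.111,-0.02,-0.35],"twist": [0,0,-0.22]}
    - {"linear": [-0.111,-0.02,-0.46],"twist": [0,0,-0.22]}
    - {"linear": [-0.111,-0.02,-0.5],"twist": [0,0,-0.22]}
    - {"linear": [-0.111,-0.02,-0.5],"twist": [0,0,-0.22]}
    - {"linear": [-0.111,-0.02,-0.5],"twist": [0,0,-0.22]}

```text
t: 6.55
tool_pos: [513.3, -32.0, 81.1]
ee_rot: [0.001, 0.05, 0.999, 0.0]
force: [0.6, 0.1, -1.2]
grip_width: 0.609
finger_force: 52.9
```

Run:
```python
from h import *
f=snap("wrist","wrist5");s=observe();print(s["t"],s["tool_pos"],s["ee_rot"].round(4),s["force"],s["grip_width"])
cv2.imwrite("pics/c5.png",cv2.resize(f["image"][260:420,216:426,::-1],(788,600)))
```

```text
6.6 [513.34698874 -32.01087615  81.14025695] [9.000e-04 4.990e-02 9.988e-01 2.000e-04] [ 0.98349661  0.31157627 -0.20874843] 0.6038629244522086
```

View pics/c5.png

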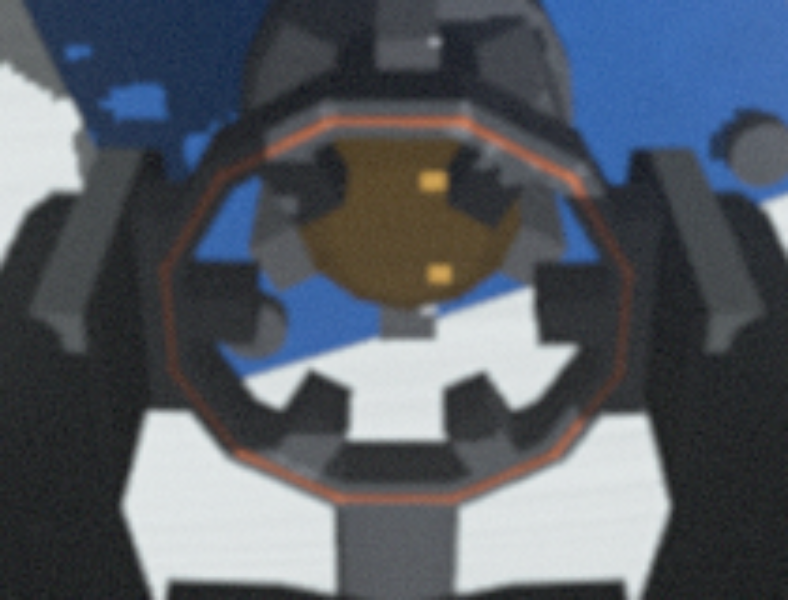

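The nose shows below the bore, its centre (410,·) slightly to the right of the bore's (397,·). I'll quantify the offset from the nose's far edge.

Run:
```python
from h import *
f=load("wrist5");g=lambda x,y:[216+x/3.75,260+y/3.75]
print("nose far edge",onz(f,g(410,306),84)-[13,0,0])
print("spline far tip (x-20)",onz(f,g(408,337),80)-[20,0,0])
q=onz(f,[g(258,343),g(537,343)],81.1+24.3);print(q,q.mean(0)-[2.75,0,0])
```

```text
nose far edge [[512.65984249 -32.83486786  84.        ]]
spline far tip (x-20) [[512.76520168 -33.72279142  80.        ]]
[[515.03891386 -47.57414947 105.4       ]
 [517.92666625 -19.31509311 105.4       ]] [513.73279005 -33.44462129 105.4       ]
```

>>> jog_arm:
  increments:
    - {"linear": [-0.004,0,-0.02],"twist": [0,0,0]}
    - {"linear": [-0.004,0,-0.036],"twist": [0,0,0]}
    - {"linear": [-0.004,0,-0.048],"twist": [0,0,0]}
    - {"linear": [-0.004,0,-0.056],"twist": [0,0,0]}
    - {"linear": [-0.004,0,-0.056],"twist": [0,0,0]}
    - {"linear": [-0.004,0,-0.056],"twist": [0,0,0]}

```text
t: 7.35
tool_pos: [511.6, -32.2, 66.0]
ee_rot: [-0.0, 0.05, 0.999, -0.0]
force: [-1.0, 2.4, -1.3]
grip_width: 0.604
finger_force: 52.9
```

>>> jog_arm:
  increments:
    - {"linear": [0,0.003,-0.005],"twist": [0,0,0]}
    - {"linear": [0,0.003,-0.01],"twist": [0,0,0]}
    - {"linear": [0,0.003,-0.015],"twist": [0,0,0]}
    - {"linear": [0,0.003,-0.015],"twist": [0,0,0]}

```text
t: 7.85
tool_pos: [511.5, -31.5, 62.2]
ee_rot: [-0.0, 0.05, 0.999, -0.0]
force: [-0.2, 0.1, -2.2]
grip_width: 0.606
finger_force: 52.9
```

>>> jog_arm:
  increments:
    - {"linear": [0,0,-0.005],"twist": [0,0,0]}
    - {"linear": [0,0,-0.01],"twist": [0,0,0]}
    - {"linear": [0,0,-0.015],"twist": [0,0,0]}
    - {"linear": [0,0,-0.018],"twist": [0,0,0]}
    - {"linear": [0,0,-0.018],"twist": [0,0,0]}

```text
t: 8.48
tool_pos: [511.6, -31.5, 57.8]
ee_rot: [-0.0, 0.05, 0.999, -0.0]
force: [0.3, -0.2, -1.3]
grip_width: 0.608
finger_force: 52.9
```

On the splines, with no contact force. I'll continue gently.

>>> jog_arm:
  increments:
    - {"linear": [0,0,-0.01],"twist": [0,0,0]}
    - {"linear": [0,0,-0.02],"twist": [0,0,0]}
    - {"linear": [0,0,-0.03],"twist": [0,0,0]}
    - {"linear": [0,0,-0.04],"twist": [0,0,0]}
    - {"linear": [0,0,-0.05],"twist": [0,0,0]}
    - {"linear": [0,0,-0.056],"twist": [0,0,0]}
    - {"linear": [0,0,-0.056],"twist": [0,0,0]}

```text
t: 9.35
tool_pos: [511.6, -31.5, 43.7]
ee_rot: [-0.0, 0.05, 0.999, -0.0]
force: [-0.8, 0.0, -1.3]
grip_width: 0.607
finger_force: 52.9
```

>>> jog_arm:
  increments:
    - {"linear": [0,0,-0.004],"twist": [0,0,0]}
    - {"linear": [0,0,-0.008],"twist": [0,0,0]}
    - {"linear": [0,0,-0.012],"twist": [0,0,0]}
    - {"linear": [0,0,-0.012],"twist": [0,0,0]}

```text
t: 9.85
tool_pos: [511.7, -31.5, 40.9]
ee_rot: [-0.0, 0.05, 0.999, 0.0]
force: [-0.6, -0.3, 1.8]
grip_width: 0.609
finger_force: 53.2
```

>>> jog_arm:
  increments:
    - {"linear": [0,0,-0.003],"twist": [0,0,0]}
    - {"linear": [0,0,-0.006],"twist": [0,0,0]}
    - {"linear": [0,0,-0.006],"twist": [0,0,0]}

```text
t: 10.22
tool_pos: [511.7, -31.5, 40.4]
ee_rot: [0.0, 0.05, 0.999, 0.0]
force: [-10.9, 1.5, 33.7]
grip_width: 0.609
finger_force: 56.3
```

Seated: a hard stop at TCP z 40.5. I'll ease off, open and rise.

>>> jog_arm:
  increments:
    - {"linear": [0,0,0.006],"twist": [0,0,0]}
    - {"linear": [0,0,0.006],"twist": [0,0,0]}

```text
t: 10.48
tool_pos: [511.7, -31.5, 40.9]
ee_rot: [0.0, 0.05, 0.999, 0.0]
force: [-0.0, 0.9, 1.0]
grip_width: 0.609
finger_force: 53.2
```

>>> jog_arm:
  increments:
    - {"linear": [0,0,0],"twist": [0,0,0]}
    - {"linear": [0,0,0],"twist": [0,0,0]}
    - {"linear": [0,0,0],"twist": [0,0,0]}
    - {"linear": [0,0,0],"twist": [0,0,0]}
    - {"linear": [0,0,0],"twist": [0,0,0]}
    - {"linear": [0,0,0.1],"twist": [0,0,0]}
    - {"linear": [0,0,0.3],"twist": [0,0,0]}
    - {"linear": [0,0,0.5],"twist": [0,0,0]}
    - {"linear": [0,0,0.65],"twist": [0,0,0]}
    - {"linear": [0,0,0.65],"twist": [0,0,0]}
  gripper: 1

```text
t: 11.72
tool_pos: [513.0, -31.4, 205.9]
ee_rot: [0.002, 0.05, 0.999, 0.001]
force: [-0.3, -0.3, -0.3]
grip_width: 1.002
finger_force: 0.0
```

Run:
```python
from h import *
f=snap("wrist","wrist6");s=observe();print(s["t"],s["tool_pos"],s["ee_rot"].round(4),s["joints"].round(2))
print(plate(f,(512,-32),60,68,25.5,30)); print(hub(f,(512.5,-32)))
g=load("top0");g=snap("top","top1");print(plate(g,(512,-30),60,69,25.5,30));print(plate(g,(518.5,-210),27,40,30,35))
cv2.imwrite("pics/c6.png",cv2.resize(f["image"][160:310,220:420,::-1],(800,600)))
```

```text
11.775 [512.11127925 -31.27329584 204.21824198] [1.100e-03 4.990e-02 9.988e-01 5.000e-04] [-0.48  0.2   0.48  2.02 -0.11  0.95  1.52]
(array([514.52986454, -31.84045045]), np.float64(22.899348764539806), np.float64(-8.712370524057786), 1725, np.float64(64.37953386383975))
(array([513.29265169, -32.06016853]), array([ 174.5,  114.8, -126.2,  -65.8,   55.2,   -5.7]), np.float64(-5.544742330965004))Traceback (most recent call last):
  File "<stdin>", line 4, in <module>
  File "h.py", line 25, in plate
    cn=max(cv2.findContours(m.astype(np.uint8),cv2.RETR_EXTERNAL,cv2.CHAIN_APPROX_NONE)[0],key=cv2.contourArea)[:,0]
       ~~~^^^^^^^^^^^^^^^^^^^^^^^^^^^^^^^^^^^^^^^^^^^^^^^^^^^^^^^^^^^^^^^^^^^^^^^^^^^^^^^^^^^^^^^^^^^^^^^^^^^^^
ValueError: max() iterable argument is empty
```

>>> jog_arm:
  increments:
    - {"linear": [0.037,-0.2,0],"twist": [0,0,-0.2]}
    - {"linear": [0.037,-0.4,0],"twist": [0,0,-0.4]}
    - {"linear": [0.037,-0.6,0],"twist": [0,0,-0.6]}
    - {"linear": [0.037,-0.728,0],"twist": [0,0,-0.8]}
    - {"linear": [0.037,-0.728,0],"twist": [0,0,-1]}

```text
t: 12.45
tool_pos: [519.6, -216.4, 201.9]
ee_rot: [-0.001, 0.433, 0.902, -0.001]
force: [-0.6, 0.4, -0.5]
grip_width: 1.005
finger_force: 0.0
```

>>> jog_arm:
  increments:
    - {"linear": [0,0,-0.1],"twist": [0,0,-0.2]}
    - {"linear": [0,0,-0.3],"twist": [0,0,-0.29]}
    - {"linear": [0,0,-0.4],"twist": [0,0,-0.29]}
    - {"linear": [0,0,-0.4],"twist": [0,0,-0.29]}
    - {"linear": [0,0,-0.4],"twist": [0,0,-0.29]}

```text
t: 13.08
tool_pos: [520.9, -213.9, 103.7]
ee_rot: [0.0, 0.528, 0.849, -0.0]
force: [-0.1, 0.7, 0.3]
grip_width: 1.002
finger_force: 0.0
```

Run:
```python
from h import *
f=snap("wrist","wrist7");s=observe();print(s["t"],s["tool_pos"],s["ee_rot"].round(4),s["joints"].round(2))
q=s["ee_rot"];print("tool y deg",2*np.degrees(np.arctan2(q[2],q[1]))-90)
print(plate(f,(521,-213),27,40,30,35))
```

```text
13.125 [ 521.20948329 -213.81129575  104.0630054 ] [4.000e-04 5.284e-01 8.490e-01 1.000e-04] [-0.25  0.47  0.67  2.   -0.4   0.8   1.11]
tool y deg 26.208507603180237
(array([ 522.20741899, -213.88028247]), np.float64(30.22808604376417), np.float64(117.05173434021893), 5614, np.float64(32.181535263000654))
```

View pics/wrist7.png

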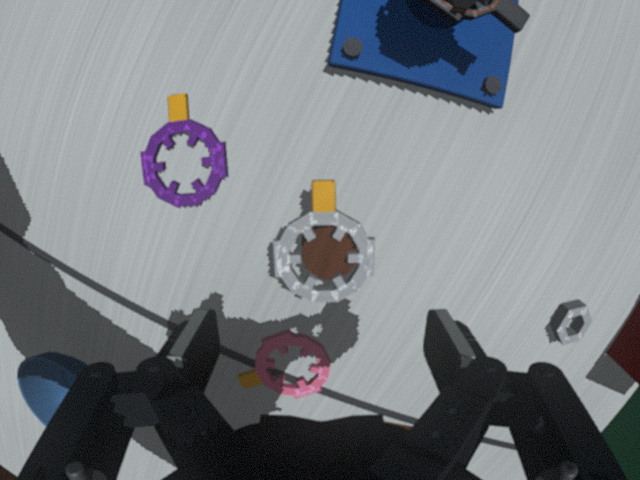

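The bare plate is centred at (324,257) with its yellow tab at (323,195). The purple and pink parts are clear of the fingers. I'll descend and grip a little shallower.

>>> jog_arm:
  increments:
    - {"linear": [0.003,0,-0.18],"twist": [0,0,0.016]}
    - {"linear": [0.003,0,-0.3],"twist": [0,0,0.016]}
    - {"linear": [0.003,0,-0.352],"twist": [0,0,0.016]}
    - {"linear": [0.003,0,-0.352],"twist": [0,0,0.016]}
    - {"linear": [0.003,0,-0.352],"twist": [0,0,0.016]}
    - {"linear": [0.003,0,-0.352],"twist": [0,0,0.016]}

```text
t: 13.88
tool_pos: [522.3, -213.6, 16.4]
ee_rot: [0.001, 0.523, 0.852, 0.0]
force: [0.7, 0.3, -0.8]
grip_width: 1.001
finger_force: 0.0
```

>>> jog_arm:
  increments:
    - {"linear": [0,0,0],"twist": [0,0,0]}
    - {"linear": [0,0,0],"twist": [0,0,0]}
    - {"linear": [0,0,0],"twist": [0,0,0]}
    - {"linear": [0,0,0],"twist": [0,0,0]}
    - {"linear": [0,0,0],"twist": [0,0,0]}
    - {"linear": [0,0,0],"twist": [0,0,0]}
    - {"linear": [0,0,0],"twist": [0,0,0]}
  gripper: -1
  squeeze: 50

```text
t: 14.75
tool_pos: [521.9, -213.5, 16.0]
ee_rot: [0.0, 0.523, 0.852, 0.0]
force: [-3.5, 2.2, 12.8]
grip_width: 0.707
finger_force: 50.9
```

>>> jog_arm:
  increments:
    - {"linear": [0,0,0.05],"twist": [0,0,0]}
    - {"linear": [0,0,0.2],"twist": [0,0,0]}
    - {"linear": [0,0,0.44],"twist": [0,0,0]}
    - {"linear": [0,0,0.66],"twist": [0,0,0]}
    - {"linear": [0,0,0.76],"twist": [0,0,0]}
    - {"linear": [0,0,0.76],"twist": [0,0,0]}

```text
t: 15.5
tool_pos: [522.4, -213.8, 207.6]
ee_rot: [0.002, 0.523, 0.852, 0.001]
force: [0.6, -0.4, -1.4]
grip_width: 0.704
finger_force: 54.9
```

Run:
```python
from h import *
f=snap("wrist","wrist8");s=observe();print(s["t"],s["tool_pos"],s["ee_rot"].round(4),s["grip_width"],s["force"])
c=s["tool_pos"];p=cloud(f);m=(np.hypot(p[...,0]-c[0],p[...,1]-c[1])<50)&(p[...,2]>c[2]+3)&(p[...,2]<c[2]+50)
hsv=cv2.cvtColor(f["image"],cv2.COLOR_RGB2HSV);b=m&(hsv[...,2]>110);print(b.sum(),np.percentile(p[b][:,2]-c[2],[10,50,90]))
print(plate(f,c[:2],c[2]+np.median(p[b][:,2]-c[2])-3,c[2]+np.median(p[b][:,2]-c[2])+3,30,35))
```

```text
15.55 [ 521.79556497 -213.35004778  206.05361293] [6.000e-04 5.229e-01 8.524e-01 6.000e-04] 0.7049963282043299 [ 0.01100493 -0.16275848 -1.05818791]
8258 [16.64077669 17.57294541 18.36602932]
(array([ 521.9942769 , -214.51755738]), np.float64(30.18014032247923), np.float64(116.78073412657287), 12180, np.float64(223.64059884148884))
```

>>> jog_arm:
  increments:
    - {"linear": [-0.01,0.18,0],"twist": [0,0,0.2]}
    - {"linear": [-0.02,0.36,0],"twist": [0,0,0.4]}
    - {"linear": [-0.03,0.54,0],"twist": [0,0,0.6]}
    - {"linear": [-0.044,0.728,0],"twist": [0,0,0.8]}
    - {"linear": [-0.044,0.728,0],"twist": [0,0,1]}
    - {"linear": [-0.044,0.728,0],"twist": [0,0,1]}

```text
t: 16.3
tool_pos: [509.9, -31.4, 204.4]
ee_rot: [-0.001, 0.157, 0.988, -0.0]
force: [-0.3, -0.5, 0.3]
grip_width: 0.71
finger_force: 54.9
```

>>> jog_arm:
  increments:
    - {"linear": [0,0,-0.1],"twist": [0,0,0.2]}
    - {"linear": [0,0,-0.3],"twist": [0,0,0.278]}
    - {"linear": [0,0,-0.43],"twist": [0,0,0.278]}
    - {"linear": [0,0,-0.48],"twist": [0,0,0.278]}
    - {"linear": [0,0,-0.48],"twist": [0,0,0.278]}
    - {"linear": [0,0,-0.48],"twist": [0,0,0.278]}

```text
t: 17.05
tool_pos: [511.3, -31.7, 86.4]
ee_rot: [0.001, 0.049, 0.999, 0.0]
force: [0.2, 0.2, -0.8]
grip_width: 0.703
finger_force: 54.9
```

Run:
```python
from h import *
f=snap("wrist","wrist9");s=observe();print(s["t"],s["tool_pos"],s["ee_rot"].round(4),s["force"],s["grip_width"])
c=s["tool_pos"];q=s["ee_rot"];print("yaw",2*np.degrees(np.arctan2(q[2],q[1])))
print(plate(f,c[:2],c[2]+14.5,c[2]+20.5,30,35))
cv2.imwrite("pics/c9.png",cv2.resize(f["image"][220:380,216:426,::-1],(788,600)))
```

```text
17.1 [511.38998289 -31.55591948  86.45023416] [9.000e-04 4.880e-02 9.988e-01 2.000e-04] [ 0.43425944  0.42363658 -0.98846502] 0.7060654143631567
yaw 174.40003500423725
(array([510.60432647, -33.08031026]), np.float64(30.206858287966586), np.float64(173.99283763760357), 11758, np.float64(102.60035517794884))
```

View pics/c9.png

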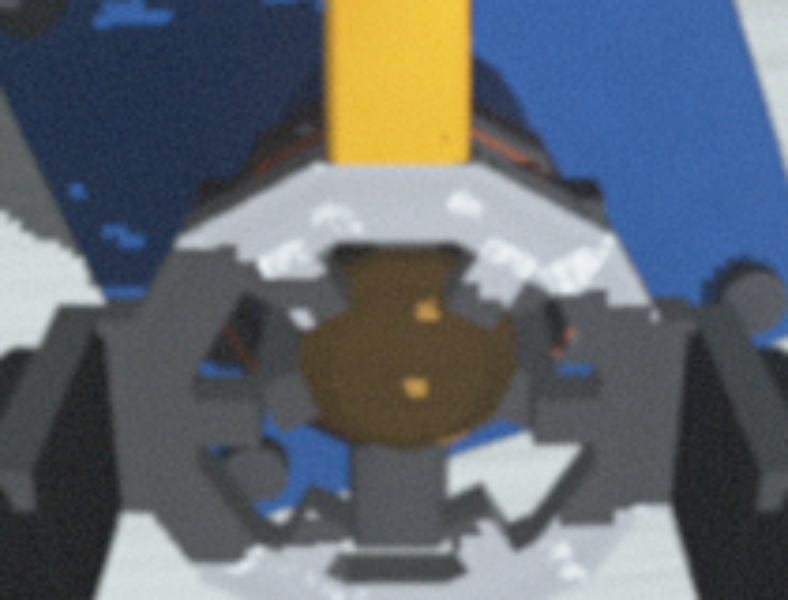

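The tab points at 174°, opposite the lined disc's tab, and the nose is centred under the bore at about crop (408,350). I'll descend gently.

>>> jog_arm:
  increments:
    - {"linear": [0.004,0,-0.025],"twist": [0,0,0]}
    - {"linear": [0.004,0,-0.042],"twist": [0,0,0]}
    - {"linear": [0.004,0,-0.056],"twist": [0,0,0]}
    - {"linear": [0.004,0,-0.066],"twist": [0,0,0]}
    - {"linear": [0.004,0,-0.066],"twist": [0,0,0]}
    - {"linear": [0.004,0,-0.066],"twist": [0,0,0]}

```text
t: 17.85
tool_pos: [511.8, -31.4, 68.8]
ee_rot: [0.0, 0.048, 0.999, 0.0]
force: [3.5, 2.0, -3.8]
grip_width: 0.709
finger_force: 54.7
```

>>> jog_arm:
  increments:
    - {"linear": [0,0,-0.004],"twist": [0,0,0]}
    - {"linear": [0,0,-0.008],"twist": [0,0,0]}
    - {"linear": [0,0,-0.012],"twist": [0,0,0]}
    - {"linear": [0,0,-0.012],"twist": [0,0,0]}

```text
t: 18.35
tool_pos: [511.9, -31.4, 65.9]
ee_rot: [0.0, 0.048, 0.999, 0.0]
force: [3.8, 4.1, 0.0]
grip_width: 0.705
finger_force: 55.1
```

>>> jog_arm:
  increments:
    - {"linear": [0.002,0.002,0],"twist": [0,0,0]}
    - {"linear": [0.002,0.002,-0.005],"twist": [0,0,0]}
    - {"linear": [0.002,0.002,-0.01],"twist": [0,0,0]}
    - {"linear": [0.002,0.002,-0.015],"twist": [0,0,0]}
    - {"linear": [0.002,0.002,-0.015],"twist": [0,0,0]}

```text
t: 18.98
tool_pos: [511.9, -31.1, 61.9]
ee_rot: [-0.0, 0.049, 0.999, -0.0]
force: [1.9, -0.6, -1.0]
grip_width: 0.711
finger_force: 54.9
```

>>> jog_arm:
  increments:
    - {"linear": [0.001,0,-0.008],"twist": [0,0,0]}
    - {"linear": [0.001,0,-0.016],"twist": [0,0,0]}
    - {"linear": [0.001,0,-0.024],"twist": [0,0,0]}
    - {"linear": [0.001,0,-0.032],"twist": [0,0,0]}
    - {"linear": [0.001,0,-0.032],"twist": [0,0,0]}

```text
t: 19.6
tool_pos: [512.3, -31.0, 54.1]
ee_rot: [-0.0, 0.048, 0.999, 0.0]
force: [-1.6, 0.3, 4.6]
grip_width: 0.707
finger_force: 55.5
```

>>> jog_arm:
  increments:
    - {"linear": [0,0,-0.003],"twist": [0,0,0]}
    - {"linear": [0,0,-0.006],"twist": [0,0,0]}
    - {"linear": [0,0,-0.006],"twist": [0,0,0]}

```text
t: 19.98
tool_pos: [512.4, -30.9, 53.8]
ee_rot: [0.0, 0.049, 0.999, 0.001]
force: [-12.7, 0.5, 35.8]
grip_width: 0.706
finger_force: 58.5
```

Hard stop at 53.9, which matches the seated height (64 − 10). I'll ease off and release.

>>> jog_arm:
  increments:
    - {"linear": [0,0,0.006],"twist": [0,0,0]}
    - {"linear": [0,0,0.006],"twist": [0,0,0]}

```text
t: 20.23
tool_pos: [512.5, -30.9, 54.2]
ee_rot: [0.0, 0.048, 0.999, 0.0]
force: [0.1, 0.1, 4.1]
grip_width: 0.707
finger_force: 55.5
```

>>> jog_arm:
  increments:
    - {"linear": [0,0,0],"twist": [0,0,0]}
    - {"linear": [0,0,0],"twist": [0,0,0]}
    - {"linear": [0,0,0],"twist": [0,0,0]}
    - {"linear": [0,0,0],"twist": [0,0,0]}
    - {"linear": [0,0,0],"twist": [0,0,0]}
    - {"linear": [0,0,0.1],"twist": [0,0,0]}
    - {"linear": [0,0,0.3],"twist": [0,0,0]}
    - {"linear": [0,0,0.5],"twist": [0,0,0]}
    - {"linear": [0,0,0.6],"twist": [0,0,0]}
    - {"linear": [0,0,0.6],"twist": [0,0,0]}
  gripper: 1

```text
t: 21.48
tool_pos: [513.3, -30.8, 205.8]
ee_rot: [0.002, 0.048, 0.999, 0.001]
force: [0.5, -1.0, -0.5]
grip_width: 1.002
finger_force: 0.0
```

Run:
```python
from h import *
f=snap("wrist","wrist10");s=observe();print(s["t"],s["tool_pos"],s["force"],s["grip_width"])
print(plate(f,(512,-32),67,75,30,35))
p=cloud(f);h=np.hypot(p[...,0]-512.7,p[...,1]+32);a=np.degrees(np.arctan2(p[...,1]+32,p[...,0]-512.7))
for k in range(-180,180,45):
    m=(h>23)&(h<29)&(((a-k)%360)<45);print(k,round(float(np.nanmedian(p[m][:,2])),2),end="; ")
m=(h>33)&(h<42)&(abs(a+5.6)<8);print("\nlined tab z",np.nanmedian(p[m][:,2]))
```

```text
21.525 [512.62929324 -30.77966141 204.52082328] [-0.43661841  0.05935967 -0.0070402 ] 0.9980902157880102
(array([511.91621011, -32.38081049]), np.float64(30.086378099949656), np.float64(174.02136896744068), 3211, np.float64(70.35306001403973))
-180 302.08; -135 292.61; -90 70.46; -45 70.4; 0 70.54; 45 70.47; 90 298.34; 135 300.56; 
lined tab z 64.34098403793169
```

```bash
python3 -c "
from workcell import *
print(job_done())"
```

```text
the job is handed in; nothing more can be done
None
```

Both plates are fully home on the hub, lined disc first and separator on top, with tabs opposite (about −6° and 174°); the job was handed in at about 21.5 s.

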